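Feed a room-sign blank into the guarded engraver

TASK

Take the orange push stick and use it to feed the dark wooden sign blank along the engraver's bed, under the yellow-lipped guard, until it is fully home with the hidden sprung stop pressed right in; press gently, do not ram the stop. Then draw the stick back out and lay it flat on the desk, leaving the blank home. Touch the blank with nothing but the stick and leave the bell, mug and tray where they are.

Things in the scene. Friction and masses are not known exactly. Their poses are not given: they have to be found in the camera images.
- engraver: White desk-top sign engraver fixed to the desk. Origin: on the desk (z = 0) under the middle of its mouth; x is the feed direction, into the machine, z up. Behind the mouth a clear finger guard with a yellow lip reaches to x = 50 mm, top 47 mm above the desk; then stands the head, 200 mm wide, 210 mm deep, 152 mm high.
- bed_end (a point): Middle of the near end of the aluminium bed, 165 mm before the mouth, on its top. The bed is 130 mm wide, its top 10 mm above the desk, and runs level into the machine.
- mouth (a point): Middle of the mouth on the bed's top (10 mm above the desk). The mouth is 52 mm wide and 21 mm high, and leads to a straight channel 55 mm wide. Two yellow guides, tops 26 mm above the desk, start 55 mm before it, 93 mm apart, and close in to its sides.
- shoe (a point): In the head, 75 mm behind the mouth, on the centre line 22 mm above the desk: a round sprung shoe presses down on the blank with 4 to 5 N. Getting the blank's front edge under it and sliding on takes some 3 to 12 N of push; it then holds the blank where it is left.
- stop: Steel block of the end stop, hidden in the head; origin 200 mm behind the mouth, 20 mm above the desk. Before it stands a sprung pad that meets the blank's front edge, at an unseen depth set beforehand: 105 to 155 mm behind the mouth. The pad yields 4 mm (2 N), then is solid: home is firm contact there, 4 N or more on the stop beyond the sliding resistance for 0.2 s; over 12 N harms it.
- blank: Dark wooden sign blank, 90 mm long (x) by 50 mm wide (y) by 12 mm thick, about 60 g, lying loose on the engraver's bed before or just between the guides, a little out of line. Origin: centre of its underside; x is its long axis, roughly the feed direction.
- stick: Orange push stick, about 110 g, lying on the desk: a flat shank 180 mm long (x) by 32 mm wide by 10 mm thick with an upright fin on it to hold it by. Origin: centre of the shank's underside; x points to the nose. The fin is 60 mm long (x), 18 mm wide (y), centred 40 mm behind the origin, and rises from 10 to 55 mm above the underside.
- stick_nose (a point): Middle of the stick's square front end, 90 mm ahead of the stick's origin and 5 mm above its underside.
- stick_grip (a point): Middle of the fin where it is best held: 40 mm behind the stick's origin, 33 mm above its underside.
- bell: Brass reception bell, 72 mm across, 50 mm high; origin at the centre of its underside. Bystander.
- mug: White mug, 76 mm across, 85 mm high; origin at the centre of its underside. Bystander.
- tray: Dark wooden open tray, 90 by 90 by 30 mm; origin at the centre of its underside. Bystander.
There are look-alikes about, which are no part of the job. What is meant by the blank is not blue or pink, and is the larger of those in its own colour.

How it is judged (in metres and radians):
On the way:
1. the stick presses the blank home: at least 4 N on the end stop for 0.2 s (contact force between blank and stop above 4 N and contact force between stick and blank above 4 N), for 0.2 s.
At the end, for the whole second after the job is handed in: The blank lies still in the engraver against the sprung stop, which still presses on it with over 1 N (half its 4 mm travel); the stick lies flat (0.1 rad) and still on the desk, underside under 6 mm up, nose at least 20 mm outside the mouth (contact force between blank and stop above 1 N and x of blank in the frame of engraver above 0.06 m and linear speed of blank below 0.01 m/s and x of stick_nose in the frame of engraver below -0.02 m and height (world z) of stick below 0.006 m and angle between stick's own z axis and vertical below 0.1 rad and linear speed of stick below 0.02 m/s); the robot touches nothing.
It fails at once if the end stop is pushed with more than 12 N (contact force between blank and stop above 12 N).
It fails at once if the fingers or arm touch the blank (contact force between any of the fingers, the arm and blank above 0.3 N).
It fails at once if a bystander (bell, mug or tray) is moved by more than 25 mm (distance of any of bell, mug, tray from where it was at the start of the episode above 0.025 m).
It also fails if it takes over 64 s, if anything falls off the work surface, if the arm or the gripper's body presses on something with over 40 N, if the wrist force passes 120 N, or if a joint passes its speed limit or range.

ROBOT

A 6-joint arm with a two-finger parallel gripper is mounted at the origin on the work surface. World frame = base frame: x ahead of the robot, y to its left, z up, the work surface at z = 0. Lengths are in m, angles in degrees, forces in N, time in s.
With the tool pointing down it reaches from about 0.3 to 0.75 m from the base axis. Payload 8.5 kg.
Tool frame: the origin (TCP) lies midway between the tips of the shut fingers; the grasp point (between the pads) lies 19 mm behind it; z points along the fingers, y is the direction in which the jaws open and shut (so a half turn about z gives the same grasp; the last joint's range is limited). The gripper opens to 85 mm and grips with 20 to 120 N. Pads are 22 mm wide; open, the fingers measure 114 mm over their backs; the gripper's body (76 mm by 85 mm) begins 54 mm behind the grasp point. The pads swing forward as they close: fully open they stand 13 mm farther back than shut.
Start: joints at [61.977, 21.807, 74.336, -0, 83.858, -12.336], TCP at [0.149, 0.529, 0.231] pointing down, gripper open.
Joint ranges: [-178.18, 178.18], [-50.72, 133.34], [12.68, 142.11], [-81.47, 261.47], [9.98, 163.14], [-165.26, 165.26]. Speed limits (degrees/s): [136.94, 136.94, 180, 180, 180, 180].

INTERFACE

Orientations are given as a 3x3 rotation matrix whose columns are the frame's x, y, z axes.
In Python, from rig import env gives the robot as it stands.
- The arm moves only by the shell command python3 -m inch 'ROWS' [FORCE]. ROWS is text: rows parted by semicolons, each of 5 numbers parted by spaces: the finger opening in mm, from 0 to 85.4, then the shift along the tool's x, y, z in mm, then the turn about the tool's z in degrees. In form: jaw dx dy dz turn; .... A call has 1 to 10 rows; each row is the pose to reach, as a shift and turn from the pose commanded when the call began, along the tool's axes at that moment; what a row does not reach only later rows make up. A row lasts 1/8 s, in which the tool goes at most 62.5 mm and 10.7 degrees, less where a joint would pass 70% of its speed; a pose out of reach is approached as far as the arm can. A call with a gripper value outside its range is refused whole. The fingers move at their own pace and stop on an object; FORCE is the grip in N (left out, the last holds). Time passes only in rows, so rows that repeat a pose let the fingers close. It gives the time, the measured TCP pose, the force and the opening at its end, in the units of the state.
- env.observe(): the state, without advancing time (a new reading comes with each control period).
- env.get_image(name): name is "side" or "top" or "wrist"; returns a dict with "color" (480x640x3 uint8, blue, green, red), "range_z" (480x640 float32, m along the optical axis (not along the pixel's ray), 0 where there is no reading), "fov_y" (degrees; the focal length in pixels is half the picture's height over the tangent of half this angle, whatever the lens; pixels are square), "cx", "cy" (the principal point, pixels), "R" (3x3) and "t" (3): a world point X has camera coordinates R X + t. Camera axes: x right, y down, z forward; pixel columns grow to the right and rows downward; lengths in m; the calibration is good to about 2 mm. A picture is of the moment at which its call begins.
- env.close_job(): hands the job in, once; it reports no verdict.
The state is a dict: "time_s": time; "q": joint angles; "qvel": joint speeds; "joint_efforts": joint torques, N m; "position": TCP position; "tool_rot": TCP orientation; "ft_force": force on the tool from outside, world axes, zero at the start; "wrist_torque": the same for the moment, N m; "grip_width": finger opening in m.
Only numpy, scipy, OpenCV 4.12 (cv2) and the standard library are available. Lean on these libraries where they do the work, as an engineer would, in place of code of your own. Each camera call takes 0.05 s, during which the arm holds its last target.

## Working session

There is one attempt and no reset: what is moved stays moved. The work goes in short steps, Python scripts to look and compute and a shell command to move; the robot and the scene stay as the last step left them, time stands still between calls to the robot, and variables do not carry over. Pictures are saved under pics/ and viewed, and the job is handed in when it is done.

```bash
ls; mkdir -p pics
cat > h.py <<'E'
import numpy as np, cv2
from rig import env
def cam(name,save=None):
    d=env.get_image(name)
    if save: 
        cv2.imwrite('pics/'+save+'.png',d['color']); np.savez('/tmp/'+save+'.npz',**{k:np.array(v) for k,v in d.items()})
    return d
def load(s): 
    z=np.load('/tmp/'+s+'.npz'); return {k:z[k] for k in z.files}
def f(d): return 240/np.tan(np.radians(d['fov_y'])/2)
def ray(d,u,v):
    R=np.array(d['R']);t=np.array(d['t']); c=-R.T@t
    r=R.T@np.array([(u-d['cx'])/f(d),(v-d['cy'])/f(d),1]); return c,r
def atz(d,u,v,z):
    c,r=ray(d,u,v); return c+r*(z-c[2])/r[2]
def atd(d,u,v):
    c,r=ray(d,u,v); zz=float(d['range_z'][int(v),int(u)]); return c+r*zz
def proj(d,X):
    p=np.array(d['R'])@np.array(X)+np.array(d['t']); return np.array([d['cx']+f(d)*p[0]/p[2],d['cy']+f(d)*p[1]/p[2]])
E
python3 - <<'E'
from h import *
for n in ['side','top','wrist']:
    d=cam(n,n+'0'); print(n,d['fov_y'],d['cx'],d['cy'],-np.array(d['R']).T@np.array(d['t']))
s=env.observe(); print(s)
E
```

```text
pics
side 42.27218375317058 327.05063663988506 244.3350465125984 [ 0.20668646 -1.0617775   0.76076911]
top 53.09340368933876 328.57581735236613 244.60694669097296 [0.36934685 0.00839165 1.06375015]
wrist 69.72906102613427 322.65571758379053 239.77012554906008 [0.06904641 0.55257516 0.37355004]
{'time_s': 0.15, 'q': array([ 6.19781736e+01,  2.18336932e+01,  7.43696497e+01, -4.16745207e-04,
        8.38580096e+01, -1.23357333e+01]), 'qvel': array([ 0.04387142, -0.16932929, -0.09597669,  0.05542505,  0.09403321,
       -0.00900416]), 'joint_efforts': array([ 2.35236759e-03, -4.48626173e+01, -2.31346482e+01, -7.58951455e-05,
        3.79278543e-03,  4.39483841e-06]), 'position': array([0.14860788, 0.52933237, 0.23086908]), 'tool_rot': array([[-9.62757555e-01,  2.70365759e-01, -4.96686686e-04],
       [ 2.70366124e-01,  9.62757113e-01, -9.48667097e-04],
       [ 2.21701541e-04, -1.04762367e-03, -9.99999427e-01]]), 'ft_force': array([ 0.44946131, -1.28211764,  0.51151692]), 'wrist_torque': array([-0.03908396,  0.00444993,  0.00746056]), 'grip_width': 0.08547580966803471}
```

View pics/top0.png

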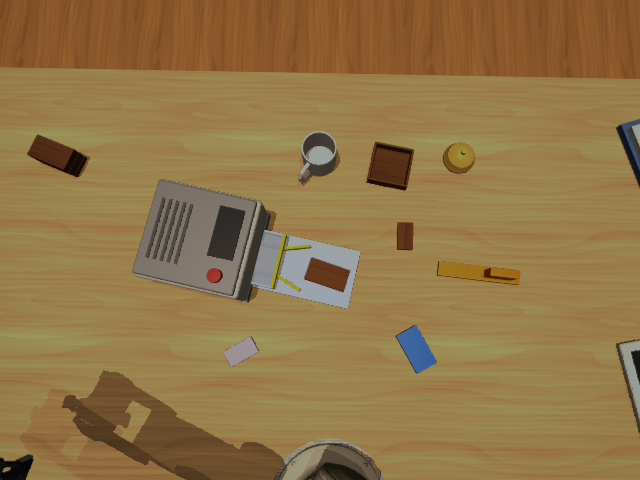

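View pics/side0.png

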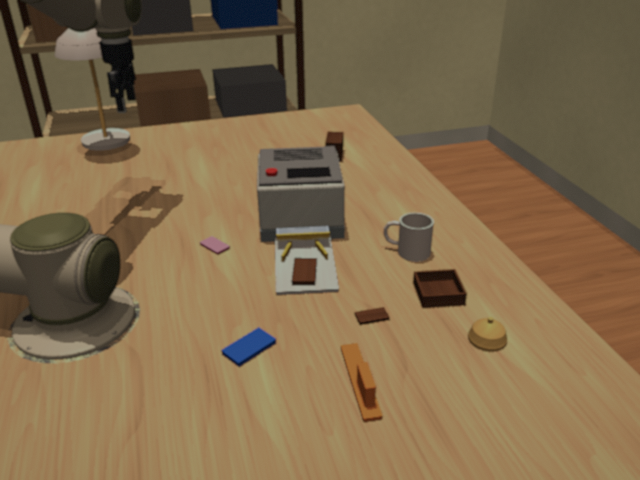

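View pics/wrist0.png

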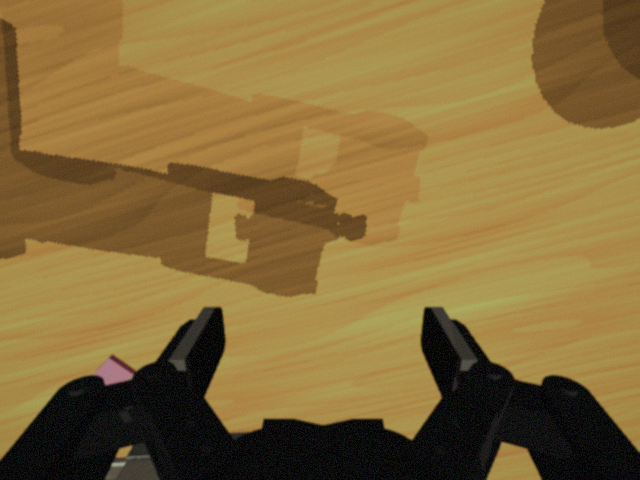

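The top view shows the dark wooden pieces at (327,274) on the bed and (405,236) on the desk (smaller). It also shows a dark block at (57,155), and blue (416,349) and pink (241,351) pieces. The one at (327,274) fits: it lies on the bed and is the larger brown one. The stick is at (478,273) with its fin to the right. I'll confirm this in a crop.

Run:
```python
from h import *
d=load('top0')
c=d['color'][215:315,240:430]; cv2.imwrite('pics/c1.png',cv2.resize(c,None,fx=4,fy=4,interpolation=cv2.INTER_CUBIC))
c=d['color'][250:300,425:535]; cv2.imwrite('pics/c2.png',cv2.resize(c,None,fx=7,fy=7,interpolation=cv2.INTER_CUBIC))
c=load('side0')['color'][330:430,320:400]; cv2.imwrite('pics/c3.png',cv2.resize(c,None,fx=6,fy=6,interpolation=cv2.INTER_CUBIC))
for p in [(340,470),(262,232),(360,250),(348,307),(438,268),(520,280)]: print(p,atz(d,*p,0.01))
```

```text
(340, 470) [ 0.06181397 -0.02219414  0.01      ]
(262, 232) [0.55872374 0.15953546 0.01      ]
(360, 250) [ 0.52247766 -0.05923381  0.01      ]
(348, 307) [ 0.39665771 -0.0343059   0.01      ]
(438, 268) [ 0.4857746  -0.23147697  0.01      ]
(520, 280) [ 0.46282304 -0.4111055   0.01      ]
```

View pics/c1.png

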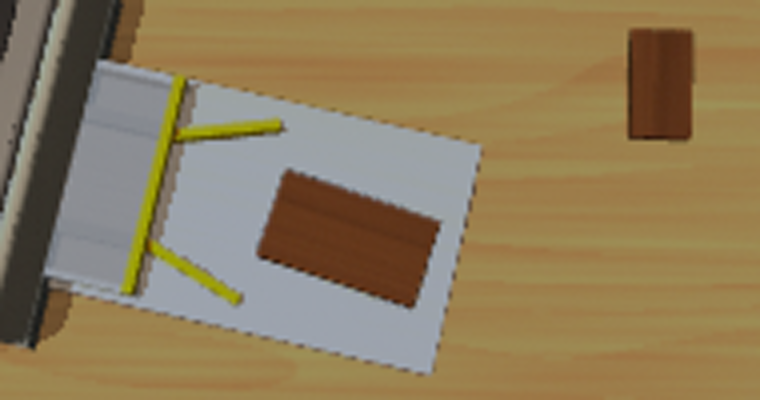

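View pics/c2.png

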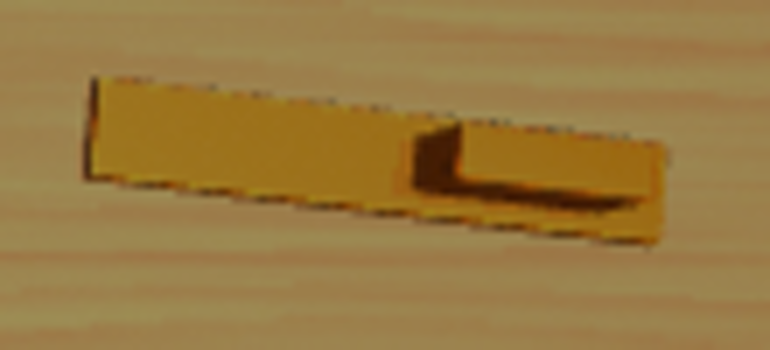

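View pics/c3.png

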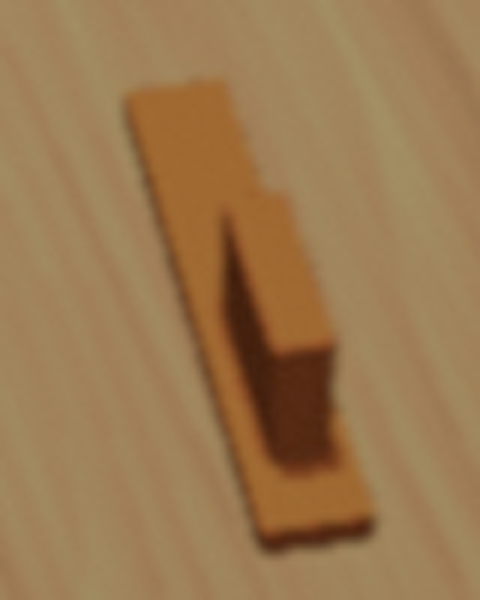

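The crops confirm the blank at (327,274), about 6° off line on the bed. The smaller brown piece at (405,236) is the look-alike. The stick's nose is at (438,268) and its tail at (519,278). Next I triangulate.

```bash
cat >> h.py <<'E'
def tri(d1,p1,d2,p2):
    c1,r1=ray(d1,*p1);c2,r2=ray(d2,*p2)
    A=np.stack([r1,-r2],1); s=np.linalg.lstsq(A,c2-c1,rcond=None)[0]
    a=c1+s[0]*r1;b=c2+s[1]*r2; return (a+b)/2, np.linalg.norm(a-b)
E
python3 - <<'E'
from h import *
np.set_printoptions(precision=4,suppress=True)
T=load('top0');S=load('side0')
for n,a,b in [('nose',(437.9,268.3),(349.2,344.7)),('tail',(519.1,277.6),(373,417.2)),('fintop',(504.3,273),(367,375.3))]:
    print(n,*tri(T,a,S,b))
def c1(u,v):return (240+u/4,215+v/4)
def deg(p,q):return np.degrees(np.arctan2((q-p)[1],(q-p)[0]))
A=atz(T,*c1(482,146),.01);B=atz(T,*c1(432,374),.01);C=atz(T,*c1(97,60),.01)
be=(A+B)/2; print('bedend',A,B,be,np.linalg.norm(A-B),deg(A,C), deg(B,A)+0)
bl=[atz(T,*c1(*p),.022) for p in [(288,168),(440,220),(414,307),(258,256)]]
print('blank',bl,np.mean(bl,0),deg(bl[1],bl[0]),deg(bl[2],bl[3]))
lip=[atz(T,*c1(*p),.047) for p in [(180,77),(129,292)]];print('lip',lip,np.mean(lip,0))
n=atz(T,437.9,268.3,.01);t=atz(T,519.1,277.6,.01);print('stick top',n,t,deg(t,n),np.linalg.norm(n-t)); print('fin',atz(T,504.3,273,.055),atz(S,367,375.3,.055))
n=atz(S,349.2,344.7,.01);t=atz(S,373,417.2,.01);print('stick side',n,t,deg(t,n),np.linalg.norm(n-t))
E
python3 - <<'E'
import sys;sys.path.insert(0,'.')
from h import *
c=load('side0')['color'][220:300,260:350]; cv2.imwrite('pics/c4.png',cv2.resize(c,None,fx=7,fy=7,interpolation=cv2.INTER_CUBIC))
E
```

```text
nose [ 0.487  -0.2322  0.0072] 0.0031837039412360947
tail [ 0.4691 -0.4103  0.008 ] 0.0016424132400692504
fintop [ 0.4745 -0.362   0.0526] 0.0025507995569061404
bedend [ 0.5191 -0.0604  0.01  ] [ 0.3934 -0.0343  0.01  ] [ 0.4563 -0.0474  0.01  ] 0.1283862589331495 78.38453275295481 -11.694957156578187
blank [array([0.5032, 0.0463, 0.022 ]), array([ 0.4763, -0.0371,  0.022 ]), array([ 0.4289, -0.0237,  0.022 ]), array([0.4548, 0.0614, 0.022 ])] [0.4658 0.0117 0.022 ] 72.12779217814611 73.04316175416663
lip [array([0.5481, 0.1046, 0.047 ]), array([0.4324, 0.1277, 0.047 ])] [0.4903 0.1162 0.047 ]
stick top [ 0.4851 -0.2312  0.01  ] [ 0.4681 -0.4093  0.01  ] 84.53482985370759 0.17891498961238134
fin [ 0.473  -0.3607  0.055 ] [ 0.4748 -0.3644  0.055 ]
stick side [ 0.4876 -0.2353  0.01  ] [ 0.4692 -0.4121  0.01  ] 84.06786571768382 0.17770712749741582
```

View pics/c4.png

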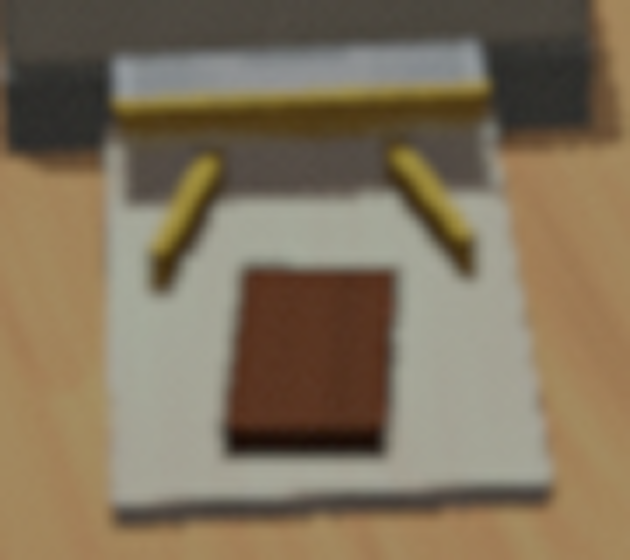

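The machine's feed yaw is about 78.5° and the stick's yaw about 84.3°. The fin is at about (0.4735, -0.362), with its top at z ≈ 0.053–0.055 by triangulation. I'll swing over there.

```bash
python3 -m inch '50 -44 -41 -10 10; 50 -88 -82 -20 20; 50 -132 -123 -20 30; 50 -176 -163 -20 40; 50 -220 -204 -20 50; 50 -264 -245 -20 60; 50 -308 -286 -20 70; 50 -352 -326 -20 80; 50 -352 -326 -20 80' 60
python3 - <<'E'
from h import *
np.set_printoptions(precision=4,suppress=True)
s=env.observe(); R=np.array(s['tool_rot']);p=np.array(s['position']);print(s['time_s'],p,R,s['q'])
print('delta tool',R.T@(np.array([.4735,-.362,.16])-p)*1000)
E
```

```text
time_s: 1.27
position: [0.401, 0.1175, 0.251]
tool_rot: [[0.106, 0.994, -0.0], [0.994, -0.106, -0.0], [-0.0, -0.0, -1.0]]
ft_force: [-0.5, -0.0, -0.2]
grip_width: 0.0499
1.275 [0.401  0.1175 0.251 ] [[ 0.1064  0.9943 -0.0004]
 [ 0.9943 -0.1064 -0.0004]
 [-0.0005 -0.0004 -1.    ]] [ 0.0188  7.4552 91.1267 -0.0241 81.4436  6.1302]
delta tool [-469.0509  123.1076   91.1325]
```

```bash
python3 -m inch '50 -60 16 10 0; 50 -120 32 20 0; 50 -180 48 30 0; 50 -240 64 45 0; 50 -300 80 55 0; 50 -360 96 70 0; 50 -420 110 80 0; 50 -469 123 91 0; 50 -469 123 91 0'
python3 - <<'E'
from h import *
np.set_printoptions(precision=4,suppress=True)
d=cam('wrist','w1'); s=env.observe();print(s['position'],s['tool_rot'])
E
```

```text
time_s: 2.4
position: [0.4754, -0.3602, 0.1584]
tool_rot: [[0.1, 0.995, -0.002], [0.995, -0.1, 0.002], [0.001, -0.002, -1.0]]
ft_force: [-0.1, 0.1, -0.3]
grip_width: 0.0502
[ 0.4755 -0.3583  0.1592] [[ 0.0991  0.9951 -0.0012]
 [ 0.9951 -0.0991  0.0018]
 [ 0.0017 -0.0014 -1.    ]]
```

View pics/w1.png

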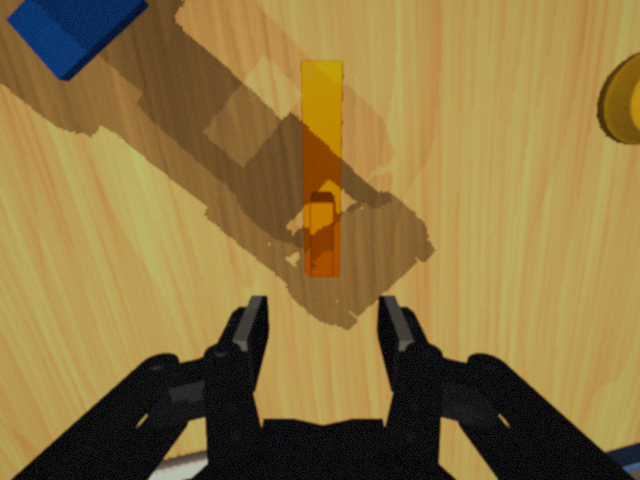

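The wrist view shows the stick vertical in the picture. The nose edge is at (322,60), the tail at (322.5,277) and the fin top at about (321,201–270).

Run:
```python
from h import *
np.set_printoptions(precision=4,suppress=True)
d=load('w1'); T=load('top0')
n=atz(d,322,60,.01);t=atz(d,322.5,277,.01);print(n,t,np.linalg.norm(n-t),np.degrees(np.arctan2(*(n-t)[[1,0]])))
c=(n+t)/2;u=(n-t)/np.linalg.norm(n-t);g=c-.04*u;print('grip from shank',g)
print('fin front',atz(d,321.5,201,.055), g+.03*u,'depth',atd(d,321,240),atd(d,322,120))
for nm,a,b in [('nose',(437.9,268.3),(322,60)),('tail',(519.1,277.6),(322.5,277))]: print(nm,*tri(T,a,d,b))
s=env.observe();R=np.array(s['tool_rot']);p=np.array(s['position']);print(p,'tool delta to grip',R.T@(g-p)*1000, 'yaw',np.degrees(np.arctan2(R[1,0],R[0,0])))
img=d['color'][170:300,270:380];cv2.imwrite('pics/c5.png',cv2.resize(img,None,fx=5,fy=5,interpolation=cv2.INTER_CUBIC))
```

```text
[ 0.487  -0.2318  0.01  ] [ 0.4694 -0.4112  0.01  ] 0.1802951710633074 84.3943037262315
grip from shank [ 0.4743 -0.3613  0.01  ]
fin front [ 0.4769 -0.3303  0.055 ] [ 0.4773 -0.3314  0.01  ] depth [ 0.4736 -0.3598  0.0556] [ 0.4827 -0.2746  0.0104]
nose [ 0.4862 -0.2316  0.0075] 0.0017434181222485473
tail [ 0.4689 -0.412   0.006 ] 0.0020823610495975388
[ 0.4755 -0.3583  0.1592] tool delta to grip [ -3.2955  -0.6179 149.1688] yaw 84.3141503823067
```

View pics/c5.png

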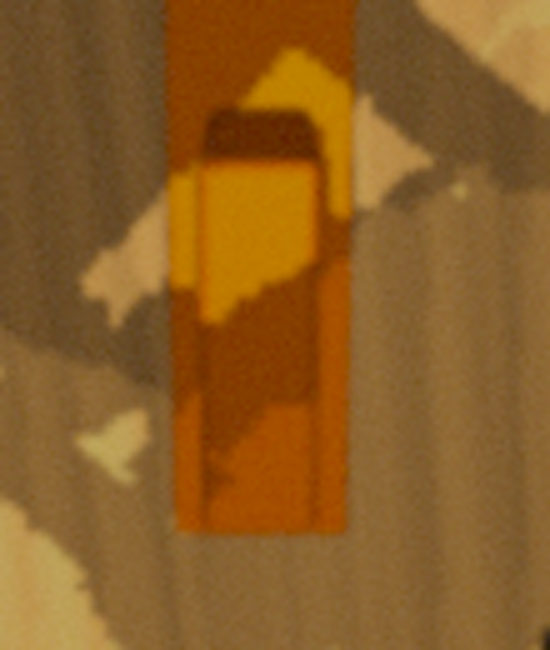

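```bash
python3 -m inch '50 -5 -1 30 0; 50 -9 -1 60 0; 50 -9 -1 60 0; 50 -9 -1 60 0'
python3 - <<'E'
from h import *
np.set_printoptions(precision=4,suppress=True)
s=env.observe();R=np.array(s['tool_rot']);p=np.array(s['position']);print(p,s['qvel']);g=np.array([.4743,-.3613,.018])-.006*np.array([.098,.995,0]);print('tool delta',R.T@(g-p)*1000, 'yaw',np.degrees(np.arctan2(R[1,0],R[0,0])))
E
```

```text
time_s: 2.95
position: [0.4742, -0.3666, 0.1019]
tool_rot: [[0.098, 0.995, 0.001], [0.995, -0.098, -0.001], [-0.001, 0.001, -1.0]]
ft_force: [0.5, 0.5, -0.2]
grip_width: 0.0498
[ 0.4742 -0.3666  0.1019] [-0.3231 -0.327  -0.6206 -0.0481 -0.1701 -0.0564]
tool delta [-0.6501 -0.5534 83.9025] yaw 84.3950034903246
```

```bash
python3 -m inch '50 -1 0 30 0; 50 -1 0 60 0; 50 -1 0 75 0; 50 -1 0 84 0; 50 -1 0 84 0; 12 -1 0 84 0; 12 -1 0 84 0; 12 -1 0 84 0; 12 -1 0 84 0; 12 -1 0 84 0' 80
python3 - <<'E'
from h import *
np.set_printoptions(precision=4,suppress=True)
d=cam('wrist','w2');s=env.observe();print(s['time_s'],s['position'],s['grip_width'],s['ft_force'],s['wrist_torque'])
E
```

```text
time_s: 4.2
position: [0.4738, -0.3687, 0.0172]
tool_rot: [[0.099, 0.995, 0.001], [0.995, -0.099, -0.001], [-0.001, 0.001, -1.0]]
ft_force: [0.2, -0.5, 5.9]
grip_width: 0.0171
4.25 [ 0.4738 -0.3687  0.0173] 0.01795393810218187 [-0.6469  0.6579  5.8438] [ 0.1283  0.1227 -0.0247]
```

View pics/w2.png

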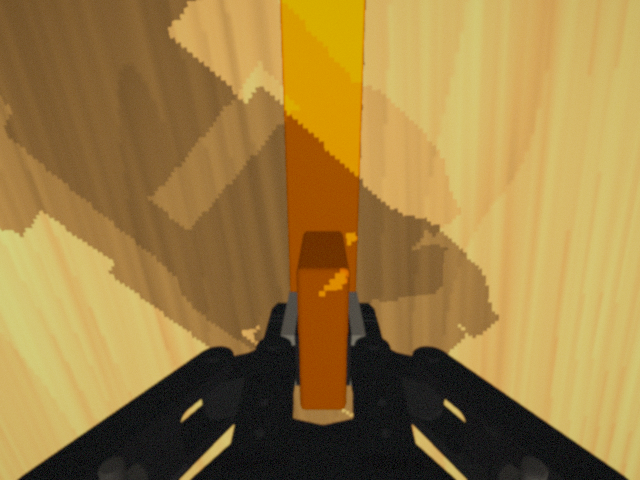

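Gripped at 18 mm opening. I'll lift and carry the stick to behind the blank.

```bash
python3 -m inch '12 0 0 -15 0; 12 0 0 -40 0; 12 40 -16 -40 2; 12 80 -32 -40 4; 12 120 -48 -40 5.9; 12 150 -60 -40 5.9; 12 161 -65 -40 5.9; 12 161 -65 -40 5.9; 12 161 -65 -40 5.9'
python3 - <<'E'
from h import *
np.set_printoptions(precision=4,suppress=True)
s=env.observe();R=np.array(s['tool_rot']);p=np.array(s['position']);
print(s['time_s'],p,s['grip_width'],s['ft_force'],'yaw',np.degrees(np.arctan2(R[1,0],R[0,0])))
d=cam('top','t2');S=cam('side','s2')
c=d['color'][200:340,260:480];cv2.imwrite('pics/c6.png',cv2.resize(c,None,fx=3.6,fy=3.6,interpolation=cv2.INTER_CUBIC))
c=S['color'][200:400,240:440];cv2.imwrite('pics/c7.png',cv2.resize(c,None,fx=3,fy=3,interpolation=cv2.INTER_CUBIC))
E
```

```text
time_s: 5.38
position: [0.4253, -0.2028, 0.0565]
tool_rot: [[0.202, 0.979, 0.001], [0.979, -0.202, -0.001], [-0.001, 0.001, -1.0]]
ft_force: [-0.2, -0.2, -0.6]
grip_width: 0.0171
5.375 [ 0.4253 -0.2028  0.0565] 0.01711381820663827 [-0.1626 -0.2471 -0.5532] yaw 78.37490830652536
```

View pics/c6.png

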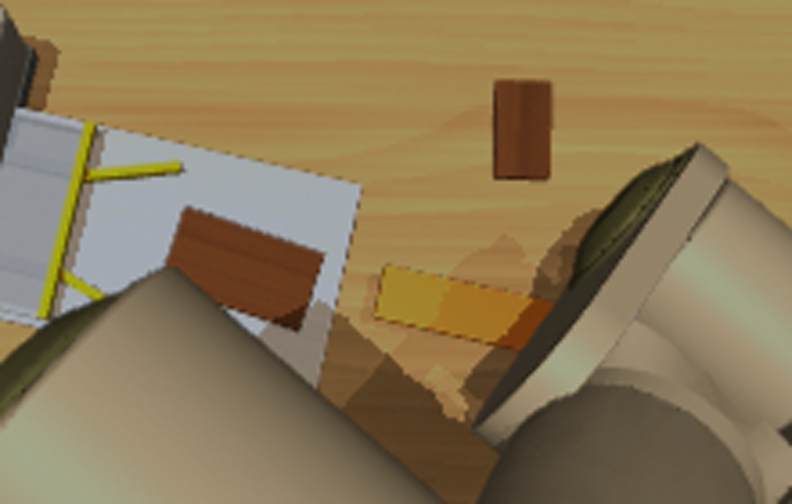

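View pics/c7.png

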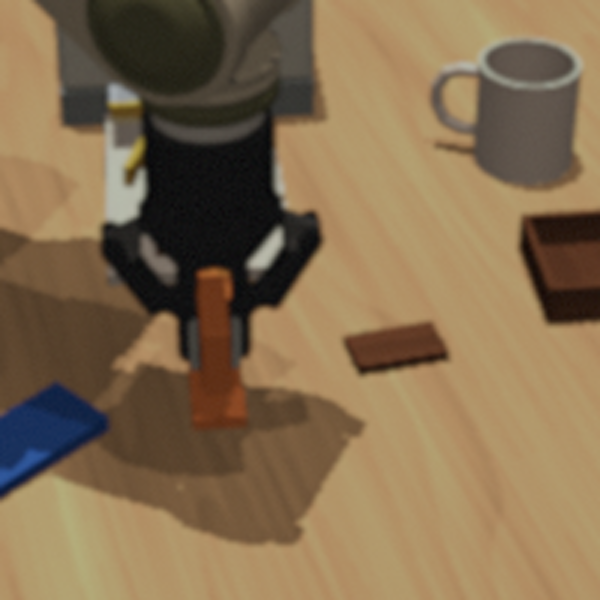

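Run:
```python
from h import *
np.set_printoptions(precision=4,suppress=True)
T=load('t2');n=atz(T,365.7,281,.0493);print('nose top',n)
m=np.array([.4892,.1143]);a=np.radians(78.5);u=np.array([np.cos(a),np.sin(a)]);v=np.array([-u[1],u[0]])
print('in machine',(n[:2]-m)@u,(n[:2]-m)@v)
tp=np.array([.4253,-.2028]);print('tcp',(tp-m)@u,(tp-m)@v)
print(atz(T,260+385/3.6,200+265/3.6,.0493),atz(T,260+376/3.6,200+318/3.6,.0493))
d=cam('wrist','w3')
```

```text
nose top [ 0.4508 -0.0694  0.0493]
in machine -0.18763353113754055 0.0009648144087441176
tcp -0.32347373484452396 -0.0006023833784222079
[ 0.4665 -0.0719  0.0493] [ 0.4353 -0.0668  0.0493]
```

View pics/w3.png

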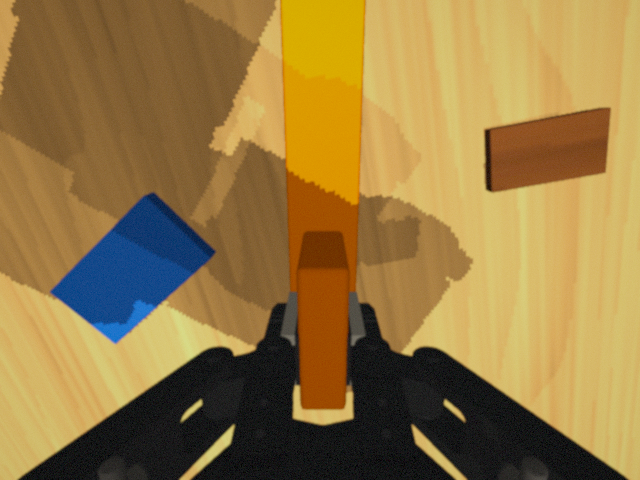

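Run:
```python
from h import *
np.set_printoptions(precision=4,suppress=True)
T=load('top0')
for nm,p in [('bed',(300,265)),('bed2',(352,275)),('desk',(380,290)),('desk2',(330,330)),('blank',(327,274))]:
    u,v=p; print(nm,np.median([atd(T,u+i,v+j)[2] for i in(-2,-1,0,1,2) for j in (-2,0,2)]))
# side bed-near edge vs top: side c4 (scale7,260,220) near-end corners top: (113,508),(550,488)
S=load('side0')
for a,b in [((348,308.5),(260+113/7,220+508/7)),((360.5,251.5),(260+550/7,220+488/7))]: print(tri(T,a,S,b))
```

```text
bed 0.011766118243576873
bed2 0.010349304642857327
desk 0.0010246008541907603
desk2 0.001318124925768549
blank 0.02268939073136611
(array([ 0.3944, -0.0346,  0.0079]), np.float64(0.0017937793271661558))
(array([ 0.5207, -0.0608,  0.0064]), np.float64(0.002161394914597951))
```

```bash
python3 -m inch '12 0 0 15 0; 12 0 0 27 0; 12 0 0 27 0; 12 10 0 27 0; 12 20 0 27 0; 12 30 0 27 0; 12 37 0 27 0; 12 44 0 27 0; 12 51 0 27 0; 12 58 0 27 0'
python3 - <<'E'
from h import *
np.set_printoptions(precision=4,suppress=True)
s=env.observe();p=s['position'];print(s['time_s'],p,s['ft_force'],s['wrist_torque'])
d=cam('wrist','w4');T=cam('top','t4')
c=T['color'][200:340,230:450];cv2.imwrite('pics/c8.png',cv2.resize(c,None,fx=3.6,fy=3.6,interpolation=cv2.INTER_CUBIC))
E
```

```text
time_s: 6.78
position: [0.4364, -0.1444, 0.0293]
tool_rot: [[0.201, 0.98, -0.0], [0.98, -0.201, -0.0], [-0.0, -0.0, -1.0]]
ft_force: [-1.5, 0.2, -0.9]
grip_width: 0.0168
6.775 [ 0.4364 -0.1444  0.0293] [-1.5411  0.2243 -0.9434] [-0.0231  0.0209 -0.0076]
```

View pics/c8.png

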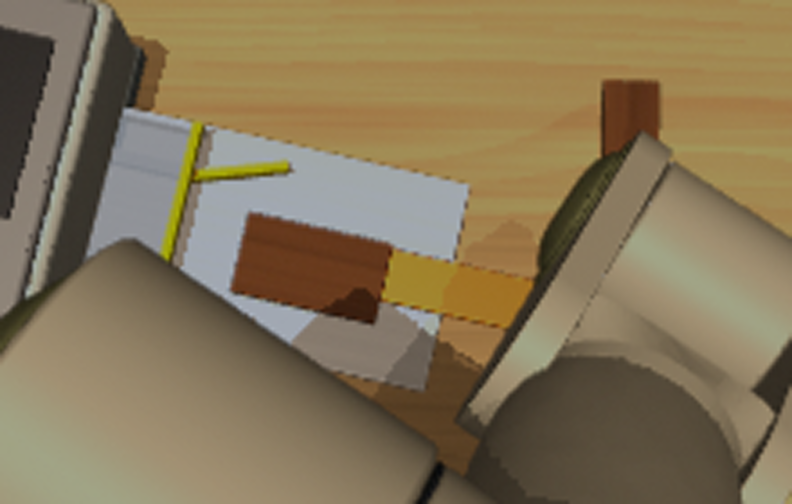

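View pics/w4.png

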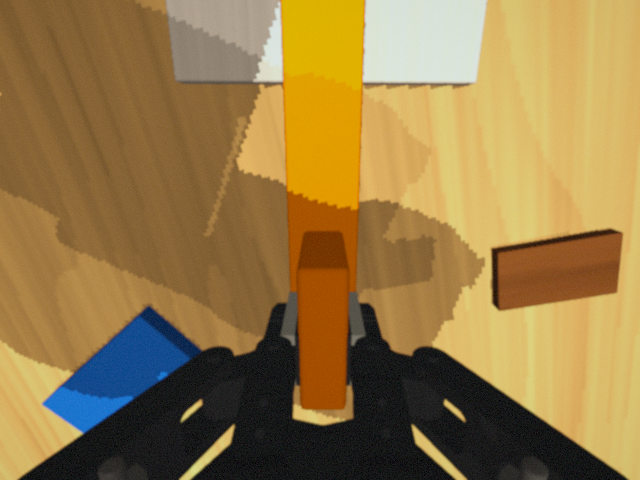

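The blank has squared up against the nose (rear edge at (383,284) in the crop) and sits about 4 mm left of the line; the guides should centre it. Continuing gently.

```bash
python3 -m inch '12 4 1 0 0; 12 8 1 0 0; 12 12 1 0 0; 12 16 1 0 0; 12 20 1 0 0; 12 24 1 0 0; 12 28 1 0 0; 12 32 1 0 0'
python3 -m inch '12 4 0 0 0; 12 8 0 0 0; 12 12 0 0 0; 12 16 0 0 0; 12 20 0 0 0; 12 24 0 0 0; 12 28 0 0 0'
python3 - <<'E'
from h import *
d=cam('wrist','w5');T=cam('top','t5')
c=T['color'][200:340,210:430];cv2.imwrite('pics/c9.png',cv2.resize(c,None,fx=3.6,fy=3.6,interpolation=cv2.INTER_CUBIC))
E
```

```text
time_s: 7.88
position: [0.4438, -0.1134, 0.0293]
tool_rot: [[0.201, 0.98, 0.0], [0.98, -0.201, -0.0], [-0.0, 0.0, -1.0]]
ft_force: [0.5, -0.3, -2.2]
grip_width: 0.0171
time_s: 8.75
position: [0.4494, -0.086, 0.0293]
tool_rot: [[0.201, 0.98, 0.0], [0.98, -0.201, -0.0], [-0.0, 0.0, -1.0]]
ft_force: [-0.4, -1.0, -0.3]
grip_width: 0.0173
```

View pics/c9.png

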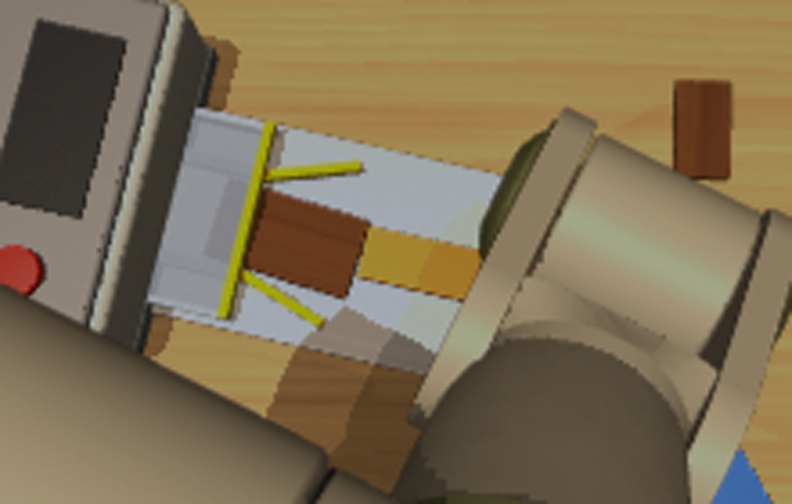

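View pics/w5.png

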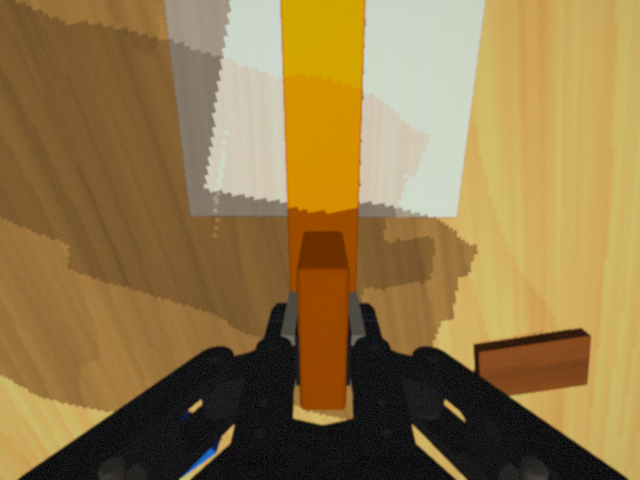

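The blank has entered the mouth and shows through the clear guard. I'll go on towards the shoe.

```bash
python3 -m inch '12 4 0 0 0; 12 8 0 0 0; 12 12 0 0 0; 12 16 0 0 0; 12 20 0 0 0; 12 24 0 0 0; 12 28 0 0 0; 12 32 0 0 0; 12 36 0 0 0; 12 40 0 0 0'
python3 -m inch '12 2 0 0 0; 12 4 0 0 0; 12 6 0 0 0; 12 8 0 0 0'
python3 -m inch '12 2 0 0 0; 12 4 0 0 0; 12 6 0 0 0; 12 8 0 0 0'
python3 -m inch '12 2 0 0 0; 12 4 0 0 0; 12 6 0 0 0; 12 8 0 0 0'
```

```text
time_s: 10.1
position: [0.4574, -0.0468, 0.0293]
tool_rot: [[0.201, 0.98, -0.0], [0.98, -0.201, -0.0], [-0.0, -0.0, -1.0]]
ft_force: [1.0, 0.0, -1.2]
grip_width: 0.0171
time_s: 10.6
position: [0.4592, -0.0402, 0.0296]
tool_rot: [[0.2, 0.98, 0.0], [0.98, -0.2, -0.002], [-0.002, 0.001, -1.0]]
ft_force: [-2.0, -9.2, 0.7]
grip_width: 0.0171
time_s: 11.1
position: [0.4608, -0.0321, 0.0295]
tool_rot: [[0.201, 0.98, 0.0], [0.98, -0.201, -0.001], [-0.001, 0.001, -1.0]]
ft_force: [-2.0, -5.6, 0.5]
grip_width: 0.0172
time_s: 11.6
position: [0.4624, -0.0243, 0.0295]
tool_rot: [[0.201, 0.98, 0.0], [0.98, -0.201, -0.001], [-0.001, 0.001, -1.0]]
ft_force: [-1.1, -6.1, 1.1]
grip_width: 0.0172
```

The blank is under the shoe with about 6 N of sliding push. The stop can be no nearer than a front edge at 105 mm, and the front is now at about 86 mm.

```bash
python3 -m inch '12 1 0 0 0; 12 2 0 0 0; 12 3 0 0 0; 12 4 0 0 0' | grep -E 'pos|ft'
python3 -m inch '12 1 0 0 0; 12 2 0 0 0; 12 3 0 0 0; 12 4 0 0 0'| grep -E 'pos|ft'
python3 -m inch '12 .5 0 0 0; 12 1 0 0 0; 12 1.5 0 0 0; 12 2 0 0 0'| grep -E 'pos|ft'
python3 -m inch '12 .5 0 0 0; 12 1 0 0 0; 12 1.5 0 0 0; 12 2 0 0 0'| grep -E 'time|pos|ft'
```

```text
position: [0.4632, -0.0204, 0.0295]
ft_force: [-1.3, -6.0, 1.1]
position: [0.464, -0.0164, 0.0295]
ft_force: [-1.3, -6.3, 0.6]
position: [0.4643, -0.0145, 0.0295]
ft_force: [-0.8, -6.2, 1.8]
time_s: 13.6
position: [0.4647, -0.0125, 0.0295]
ft_force: [-1.6, -6.2, 1.3]
```

Run:
```python
from h import *
for i in range(3):
    s=env.observe();print(s['ft_force'],s['position'])
    S=cam('side')
cv2.imwrite('pics/s6.png',cv2.resize(S['color'][150:350,200:440],None,fx=3,fy=3))
```

```text
[-1.55770781 -6.22462564  1.31879022] [ 0.46472411 -0.01250967  0.02947779]
[-1.55915294 -4.95914088 -0.35353798] [ 0.4647489  -0.01247848  0.02949282]
[-1.32594164 -5.29515339  0.14189327] [ 0.46475626 -0.0124872   0.02949317]
```

View pics/s6.png

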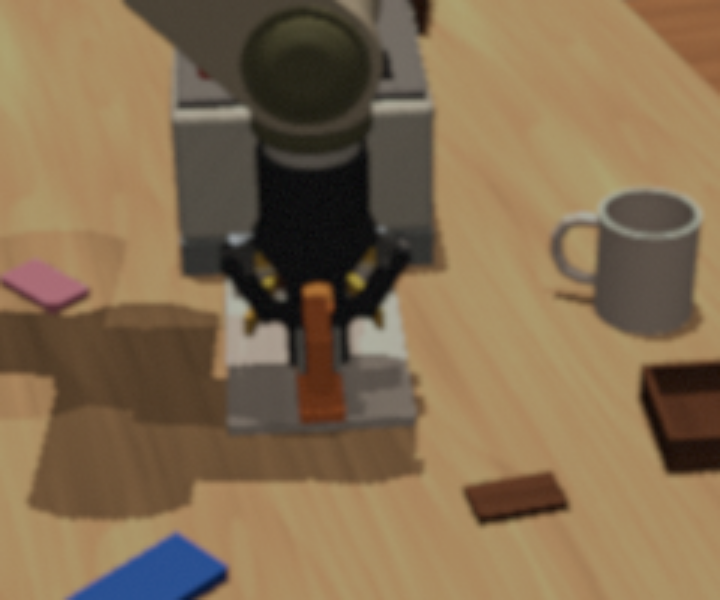

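```bash
python3 -m inch '12 .5 0 0 0; 12 1 0 0 0; 12 1.5 0 0 0; 12 2 0 0 0; 12 2.5 0 0 0; 12 3 0 0 0'| grep -E 'pos|ft'
```

```text
position: [0.4653, -0.0096, 0.0295]
ft_force: [-0.9, -6.4, 1.1]
```

```bash
python3 -m inch '12 .5 0 0 0; 12 1 0 0 0; 12 1.5 0 0 0; 12 2 0 0 0; 12 2.5 0 0 0; 12 3 0 0 0'| grep -E 'pos|ft'
```

```text
position: [0.4659, -0.0066, 0.0295]
ft_force: [-1.6, -6.2, 1.5]
```

```bash
python3 -m inch '12 .5 0 0 0; 12 1 0 0 0; 12 1.5 0 0 0; 12 2 0 0 0'| grep -E 'pos|ft'
```

```text
position: [0.4663, -0.0047, 0.0295]
ft_force: [-1.1, -6.4, 2.0]
```

```bash
python3 -m inch '12 .5 0 0 0; 12 1 0 0 0; 12 1.5 0 0 0; 12 2 0 0 0; 12 2.5 0 0 0; 12 3 0 0 0'| grep -E 'pos|ft'
```

```text
position: [0.4669, -0.0017, 0.0295]
ft_force: [-0.8, -6.0, 0.4]
```

```bash
python3 -m inch '12 .5 0 0 0; 12 1 0 0 0; 12 1.5 0 0 0'| grep -E 'pos|ft'
```

```text
position: [0.4672, -0.0003, 0.0295]
ft_force: [-1.9, -5.9, 2.0]
```

```bash
python3 -m inch '12 .5 0 0 0; 12 1 0 0 0; 12 1.5 0 0 0; 12 2 0 0 0; 12 2.5 0 0 0; 12 3 0 0 0'| grep -E 'time|pos|ft'
```

```text
time_s: 17.62
position: [0.4678, 0.0027, 0.0295]
ft_force: [-1.3, -6.3, 0.9]
```

```bash
python3 -m inch '12 .5 0 0 0; 12 1 0 0 0; 12 1.5 0 0 0; 12 2 0 0 0; 12 2.5 0 0 0; 12 3 0 0 0'| grep -E 'time|pos|ft'
```

```text
time_s: 18.38
position: [0.4684, 0.0056, 0.0295]
ft_force: [-1.1, -6.0, 0.4]
```

```bash
python3 -m inch '12 .5 0 0 0; 12 1 0 0 0; 12 1.5 0 0 0; 12 2 0 0 0; 12 2.5 0 0 0; 12 3 0 0 0'| grep -E 'time|pos|ft'
```

```text
time_s: 19.12
position: [0.469, 0.0085, 0.0295]
ft_force: [-0.6, -5.8, 0.9]
```

```bash
python3 -m inch '12 .5 0 0 0; 12 1 0 0 0; 12 1.5 0 0 0; 12 2 0 0 0; 12 2.5 0 0 0; 12 3 0 0 0'| grep -E 'time|pos|ft'
```

```text
time_s: 19.88
position: [0.4696, 0.0113, 0.0295]
ft_force: [-2.5, -7.1, 1.4]
```

```bash
python3 -m inch '12 .5 0 0 0; 12 1 0 0 0'| grep -E 'time|pos|ft'
```

```text
time_s: 20.12
position: [0.4698, 0.0122, 0.0295]
ft_force: [-1.6, -9.2, 1.9]
```

```bash
python3 -m inch '12 .25 0 0 0; 12 .5 0 0 0'| grep -E 'time|pos|ft'
python3 - <<'E'
from h import *
for i in range(2):
    s=env.observe();print(s['ft_force'],s['position']); cam('side')
E
```

```text
time_s: 20.38
position: [0.4699, 0.0123, 0.0296]
ft_force: [-3.7, -13.1, 2.2]
[ -3.6511393  -13.08819619   2.21516129] [0.46986689 0.01228063 0.02958848]
[ -3.3376321  -12.76173511   2.91590793] [0.46986503 0.01226696 0.029596  ]
```

Solid contact: about 13.6 N along the feed less about 6.3 N sliding gives about 7 N on the stop. I'll hold that briefly.

```bash
python3 -m inch '12 0 0 0 0; 12 0 0 0 0; 12 0 0 0 0'| grep -E 'time|pos|ft'
```

```text
time_s: 20.85
position: [0.4698, 0.0123, 0.0296]
ft_force: [-2.9, -10.2, 2.4]
```

```bash
python3 -m inch '12 .2 0 0 0; 12 .2 0 0 0; 12 .2 0 0 0'| grep -E 'time|pos|ft'
python3 - <<'E'
from h import *
for i in range(3):
    s=env.observe();print(s['ft_force'],s['position']); cam('side')
E
```

```text
time_s: 21.22
position: [0.4699, 0.0123, 0.0296]
ft_force: [-3.8, -13.8, 2.6]
[ -3.78306907 -13.83712244   2.5829663 ] [0.46989959 0.01230868 0.02962322]
[ -2.47697137 -12.90647421   2.71726201] [0.46989618 0.01229806 0.02962583]
[ -3.63641055 -12.81115683   3.54454229] [0.46988493 0.0123004  0.02960454]
```

Home: front edge at about 123 mm, with the spring rise over about 4 mm seen before the solid contact. Drawing the stick back straight.

```bash
python3 -m inch '12 -1 0 0 0; 12 -3 0 0 0; 12 -8 0 0 0; 12 -18 0 0 0; 12 -33 0 0 0; 12 -48 0 0 0; 12 -63 0 0 0; 12 -78 0 0 0; 12 -93 0 0 0; 12 -108 0 0 0'| grep -E 'time|pos|ft'
python3 -m inch '12 -15 0 0 0; 12 -35 0 0 0; 12 -55 0 0 0; 12 -75 0 0 0; 12 -95 0 0 0; 12 -110 0 0 0; 12 -118 0 0 0; 12 -118 0 0 0; 12 -118 0 0 0'| grep -E 'time|pos|ft'
python3 - <<'E'
from h import *
T=cam('top','t7');cam('wrist','w7')
c=T['color'][200:340,230:450];cv2.imwrite('pics/c10.png',cv2.resize(c,None,fx=3.6,fy=3.6,interpolation=cv2.INTER_CUBIC))
E
```

```text
time_s: 22.62
position: [0.4479, -0.0929, 0.0293]
ft_force: [-1.0, -0.0, -1.0]
time_s: 23.75
position: [0.4244, -0.207, 0.0293]
ft_force: [0.8, 0.3, -0.5]
```

View pics/c10.png

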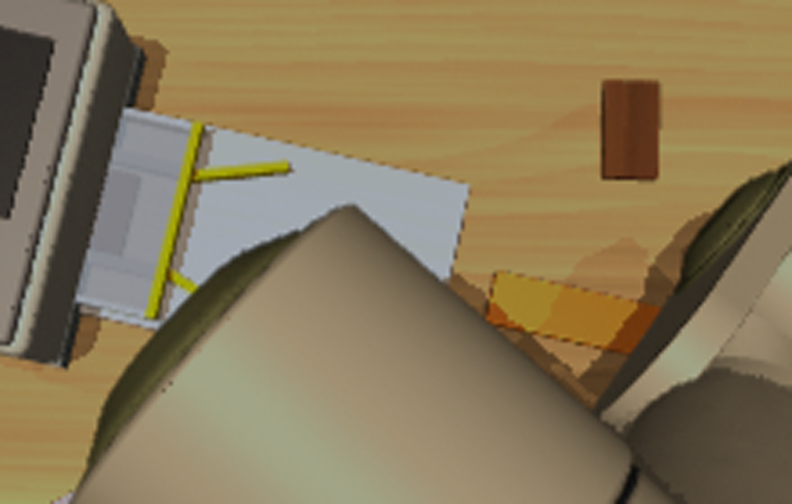

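View pics/w7.png

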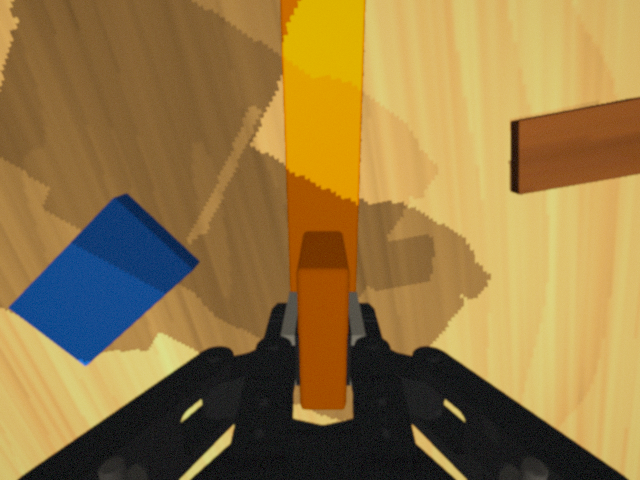

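The nose is 26 mm clear of the bed, and the blank shows as the darker patch behind the lip near (120,210) in the crop. Lowering the stick to the desk.

```bash
python3 -m inch '12 0 0 5 0; 12 0 0 9 0; 12 0 0 11 0; 12 0 0 11 0'| grep -E 'time|pos|ft'
```

```text
time_s: 24.35
position: [0.4244, -0.2075, 0.0181]
ft_force: [0.4, -0.3, -1.1]
```

```bash
python3 -m inch '12 0 0 .5 0; 12 0 0 .8 0; 12 0 0 .8 0'| grep -E 'time|pos|ft'
python3 -m inch '22 0 0 0 0; 26 0 0 0 0; 34 0 0 0 0; 40 0 0 0 0; 44 0 0 0 0; 44 0 0 0 0'
```

```text
time_s: 24.72
position: [0.4245, -0.2075, 0.0176]
ft_force: [0.3, -0.5, -1.1]
time_s: 25.48
position: [0.4245, -0.2075, 0.0175]
tool_rot: [[0.201, 0.98, -0.0], [0.98, -0.201, -0.0], [-0.0, -0.0, -1.0]]
ft_force: [0.0, 0.2, -0.3]
grip_width: 0.0441
```

Released. I'll lift straight up, back off and look.

```bash
python3 -m inch '44 0 0 -20 0; 44 0 0 -50 0; 44 0 0 -90 0; 44 0 0 -140 0; 44 -50 0 -170 0; 44 -100 0 -190 0; 44 -150 0 -190 0; 44 -200 0 -190 0; 44 -200 0 -190 0; 44 -200 0 -190 0'
python3 - <<'E'
from h import *
T=cam('top','t8');S=cam('side','s8');cam('wrist','w8')
c=T['color'][190:340,230:450];cv2.imwrite('pics/c11.png',cv2.resize(c,None,fx=3.6,fy=3.6,interpolation=cv2.INTER_CUBIC))
E
```

```text
time_s: 26.72
position: [0.3842, -0.4029, 0.2073]
tool_rot: [[0.201, 0.98, -0.0], [0.98, -0.201, 0.001], [0.001, -0.0, -1.0]]
ft_force: [-0.3, 0.4, -0.1]
grip_width: 0.044
```

View pics/t8.png

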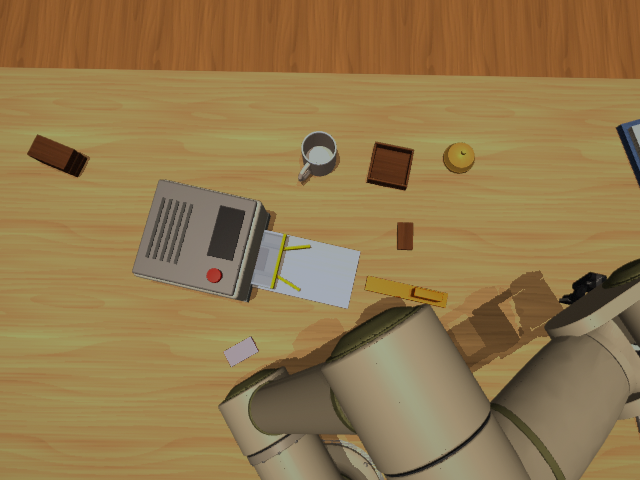

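View pics/s8.png

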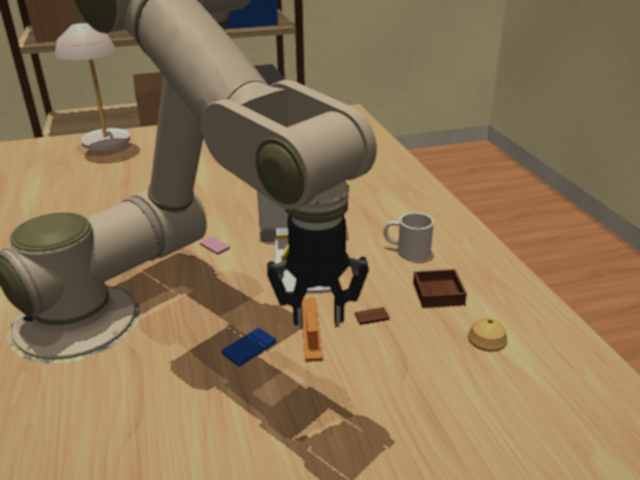

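View pics/w8.png

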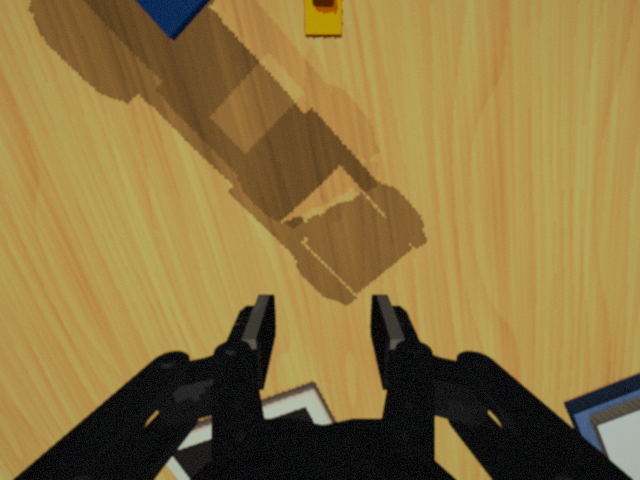

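Run:
```python
from h import *
np.set_printoptions(precision=4,suppress=True)
T=load('t8')
for p in [(372,286),(385,287),(400,290),(443,300),(440,303)]: print(p,atd(T,*p))
m=np.array([.4892,.1143]);a=np.radians(78.5);u=np.array([np.cos(a),np.sin(a)])
n=atz(T,366,283.5,.01);print('nose x_m',(n[:2]-m)@u)
c=T['color'][220:310,235:305];cv2.imwrite('pics/c12.png',cv2.resize(c,None,fx=6,fy=6,interpolation=cv2.INTER_CUBIC))
c=load('top0')['color'][220:310,235:305];cv2.imwrite('pics/c13.png',cv2.resize(c,None,fx=6,fy=6,interpolation=cv2.INTER_CUBIC))
```

```text
(372, 286) [ 0.4432 -0.0861  0.012 ]
(385, 287) [ 0.4418 -0.115   0.0077]
(400, 290) [ 0.4358 -0.1476  0.0097]
(443, 300) [ 0.4158 -0.2409  0.0116]
(440, 303) [ 0.4092 -0.2345  0.0107]
nose x_m -0.1917320783530986
```

View pics/c12.png

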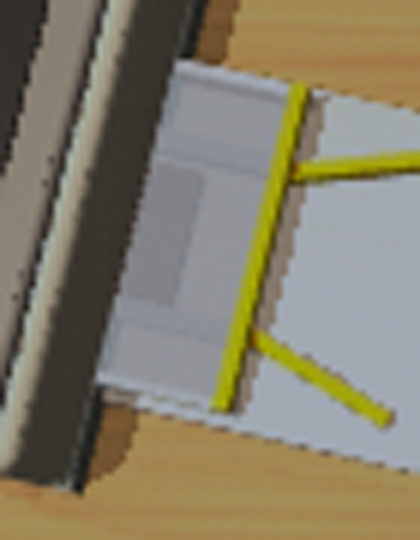

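View pics/c13.png

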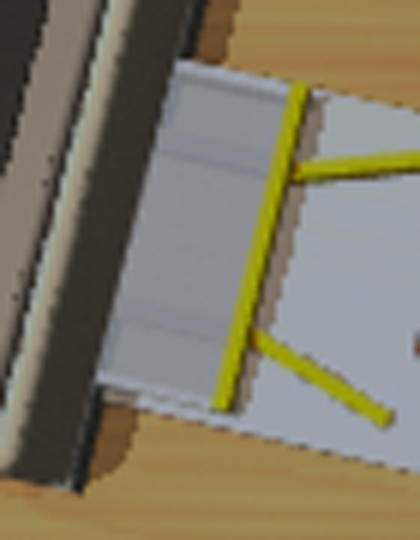

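Run:
```python
from h import *
T=load('t8');m=np.array([.4892,.1143]);a=np.radians(78.5);u=np.array([np.cos(a),np.sin(a)])
n=atz(T,266.7,259.5,.022);print('blank rear x_m',(n[:2]-m)@u)
A=atz(T,235+205/6,220+170/6,.022);B=atz(T,235+175/6,220+305/6,.022);print(np.linalg.norm(A-B))
s=env.observe();print(s['time_s'],s['qvel'])
env.close_job()
```

```text
blank rear x_m 0.031459526793583895
0.05047585461394458
26.875 [ 0.03508485  0.04209746 -0.10753544 -0.0709132   0.00538562  0.00298696]
the job is handed in; nothing more can be done
```

I gripped the push stick by its fin and fed the blank along the bed, through the guides and under the shoe, until it was home against the stop. I then drew the stick straight back, laid it on the desk and handed the job in at 26.9 s. No verdict was reported.

- **Pressing home:** Sliding under the shoe took about 6.3 N. The push then rose over about 4 mm of travel and went solid. The last readings were about 13 to 14.5 N along the feed, so about 7 N on the stop by subtraction. I held it there for roughly 0.75 s. One reading in that hold dipped to 10.6 N, which would be about 4.3 N on the stop, so I pressed 0.2 mm further and held again.
- **Blank still home:** After I withdrew the stick, the blank's rear edge showed through the guard 31 mm behind the mouth. The arm's last push position put it at about 33 mm. These agree within the calibration, but I could not measure the sprung stop's remaining force directly.
- **Stick:** It lies on the desk with its nose about 190 mm before the mouth. Depth readings along its top are 8 to 12 mm, as expected for a flat 10 mm shank.
- **Bell, mug and tray:** They look unmoved in the top view before and after. The gripper is clear of everything.

No check failed. Triangulated heights came out 2 to 4 mm below the stated ones, so I used the depth readings and the wrist view for the working heights.

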